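# Find and release the latched key of a switch box

### The job

One of the four spring keys of the switch box has been left latched down. Tap all four lightly with the fingertips, one after another from the robot's left to its right, so lightly that none is pushed home and none comes out; then press only the one that proves to be latched, hold it fully home for a moment and let go, so that it springs out and all four keys stand fully out. Lift nothing, and leave the jar, the vial and the dropper bottle beside the box where they stand.

Things in the scene. Friction and masses are not known exactly. Their poses are not given: they have to be found in the camera images.
- switch_box: fixed grey metal switch box on the worktop, 80 (x) x 204 (y) x 44 mm high, aluminium top plate, four off-white keys in a row along its y axis, a short black cable gland on its back (+x) face. Origin: centre of its underside; x points to the back, y along the row to the robot's left, z up. It may stand turned by up to about 20 degrees.
- place_1 (a point): first (leftmost) of the four key places, counted from the robot's left (the box's +y end): the point on the top plate, 44 mm above the worktop, under the centre of the key that stands there. Neighbouring places are 44 mm apart.
- place_2 (a point): second of the four key places, counted from the robot's left (the box's +y end): the point on the top plate, 44 mm above the worktop, under the centre of the key that stands there. Neighbouring places are 44 mm apart.
- place_3 (a point): third of the four key places, counted from the robot's left (the box's +y end): the point on the top plate, 44 mm above the worktop, under the centre of the key that stands there. Neighbouring places are 44 mm apart.
- place_4 (a point): fourth (rightmost) of the four key places, counted from the robot's left (the box's +y end): the point on the top plate, 44 mm above the worktop, under the centre of the key that stands there. Neighbouring places are 44 mm apart.
- cap_a (a point): cap of key a: off-white block 28 (x) x 22 (y) x 12 mm with rounded edges, one of four identical ones; which key stands in which place varies. This point: centre of the cap's top face (the face to press). Out, the top is 61 mm above the worktop (17 mm above the plate), latched about 56 mm, pressed home 52 mm. A 3 mm high black frame, 34 mm wide along the row, surrounds it.
- cap_b (a point): cap of key b: off-white block 28 (x) x 22 (y) x 12 mm with rounded edges, one of four identical ones; which key stands in which place varies. This point: centre of the cap's top face (the face to press). Out, the top is 61 mm above the worktop (17 mm above the plate), latched about 56 mm, pressed home 52 mm. A 3 mm high black frame, 34 mm wide along the row, surrounds it.
- cap_c (a point): cap of key c: off-white block 28 (x) x 22 (y) x 12 mm with rounded edges, one of four identical ones; which key stands in which place varies. This point: centre of the cap's top face (the face to press). Out, the top is 61 mm above the worktop (17 mm above the plate), latched about 56 mm, pressed home 52 mm. A 3 mm high black frame, 34 mm wide along the row, surrounds it.
- cap_d (a point): cap of key d: off-white block 28 (x) x 22 (y) x 12 mm with rounded edges, one of four identical ones; which key stands in which place varies. This point: centre of the cap's top face (the face to press). Out, the top is 61 mm above the worktop (17 mm above the plate), latched about 56 mm, pressed home 52 mm. A 3 mm high black frame, 34 mm wide along the row, surrounds it.
- key_a (a joint): travel of key a in m, downward positive: 0 fully out, about 0.005 latched, 0.009 pressed home. Spring 1.7 N at first, 0.6 N more per mm (7 N home). A tap of 2 to 3 N moves a key that is out by 1 to 3.5 mm; a latched one yields under 1 mm up to some 4.5 N. Its catch lets go when it is held home for about 0.2 s; let go, it springs to 0. A key that is out only springs back.
- key_b (a joint): travel of key b in m, downward positive: 0 fully out, about 0.005 latched, 0.009 pressed home. Spring 1.7 N at first, 0.6 N more per mm (7 N home). A tap of 2 to 3 N moves a key that is out by 1 to 3.5 mm; a latched one yields under 1 mm up to some 4.5 N. Its catch lets go when it is held home for about 0.2 s; let go, it springs to 0. A key that is out only springs back.
- key_c (a joint): travel of key c in m, downward positive: 0 fully out, about 0.005 latched, 0.009 pressed home. Spring 1.7 N at first, 0.6 N more per mm (7 N home). A tap of 2 to 3 N moves a key that is out by 1 to 3.5 mm; a latched one yields under 1 mm up to some 4.5 N. Its catch lets go when it is held home for about 0.2 s; let go, it springs to 0. A key that is out only springs back.
- key_d (a joint): travel of key d in m, downward positive: 0 fully out, about 0.005 latched, 0.009 pressed home. Spring 1.7 N at first, 0.6 N more per mm (7 N home). A tap of 2 to 3 N moves a key that is out by 1 to 3.5 mm; a latched one yields under 1 mm up to some 4.5 N. Its catch lets go when it is held home for about 0.2 s; let go, it springs to 0. A key that is out only springs back.
- jar_blue: small loose lidded jar, 32 mm across, 28 mm high, standing behind the box. Origin: centre of its underside.
- vial_clear: small loose glass vial, 19 mm across, 37 mm high, standing behind the box. Origin: centre of its underside.
- dropper_bottle: loose dropper bottle, 24 mm across, 55 mm high, standing beyond the box's right end. Origin: centre of its underside.
Things that resemble listed ones, but are neither listed nor needed, are in the scene too. What is shaped like the vial_clear but black or orange is not meant. What is shaped like the jar_blue but green is not meant.

How it is judged (in metres and radians):
On the way, in this order (a step that is already met when the one before it is completed fails the run):
1. the first (leftmost) key is touched by the fingers (more than 0.4 N) while a key is still latched down (more than 4 mm) (((contact force between the fingers and key_a above 0.4 N and horizontal distance between cap_a and place_1 below 0.015 m and value of joint any of key_a, key_b, key_c, key_d above 0.004 m) or (contact force between the fingers and key_b above 0.4 N and horizontal distance between cap_b and place_1 below 0.015 m and value of joint any of key_a, key_b, key_c, key_d above 0.004 m) or (contact force between the fingers and key_c above 0.4 N and horizontal distance between cap_c and place_1 below 0.015 m and value of joint any of key_a, key_b, key_c, key_d above 0.004 m) or (contact force between the fingers and key_d above 0.4 N and horizontal distance between cap_d and place_1 below 0.015 m and value of joint any of key_a, key_b, key_c, key_d above 0.004 m))), for 0.04 s.
2. the second key is touched by the fingers (more than 0.4 N) while a key is still latched down (more than 4 mm) (((contact force between the fingers and key_a above 0.4 N and horizontal distance between cap_a and place_2 below 0.015 m and value of joint any of key_a, key_b, key_c, key_d above 0.004 m) or (contact force between the fingers and key_b above 0.4 N and horizontal distance between cap_b and place_2 below 0.015 m and value of joint any of key_a, key_b, key_c, key_d above 0.004 m) or (contact force between the fingers and key_c above 0.4 N and horizontal distance between cap_c and place_2 below 0.015 m and value of joint any of key_a, key_b, key_c, key_d above 0.004 m) or (contact force between the fingers and key_d above 0.4 N and horizontal distance between cap_d and place_2 below 0.015 m and value of joint any of key_a, key_b, key_c, key_d above 0.004 m))), for 0.04 s.
3. the third key is touched by the fingers (more than 0.4 N) while a key is still latched down (more than 4 mm) (((contact force between the fingers and key_a above 0.4 N and horizontal distance between cap_a and place_3 below 0.015 m and value of joint any of key_a, key_b, key_c, key_d above 0.004 m) or (contact force between the fingers and key_b above 0.4 N and horizontal distance between cap_b and place_3 below 0.015 m and value of joint any of key_a, key_b, key_c, key_d above 0.004 m) or (contact force between the fingers and key_c above 0.4 N and horizontal distance between cap_c and place_3 below 0.015 m and value of joint any of key_a, key_b, key_c, key_d above 0.004 m) or (contact force between the fingers and key_d above 0.4 N and horizontal distance between cap_d and place_3 below 0.015 m and value of joint any of key_a, key_b, key_c, key_d above 0.004 m))), for 0.04 s.
4. the fourth (rightmost) key is touched by the fingers (more than 0.4 N) while a key is still latched down (more than 4 mm) (((contact force between the fingers and key_a above 0.4 N and horizontal distance between cap_a and place_4 below 0.015 m and value of joint any of key_a, key_b, key_c, key_d above 0.004 m) or (contact force between the fingers and key_b above 0.4 N and horizontal distance between cap_b and place_4 below 0.015 m and value of joint any of key_a, key_b, key_c, key_d above 0.004 m) or (contact force between the fingers and key_c above 0.4 N and horizontal distance between cap_c and place_4 below 0.015 m and value of joint any of key_a, key_b, key_c, key_d above 0.004 m) or (contact force between the fingers and key_d above 0.4 N and horizontal distance between cap_d and place_4 below 0.015 m and value of joint any of key_a, key_b, key_c, key_d above 0.004 m))), for 0.04 s.
5. the latched key is pressed home (more than 7.5 mm) (value of joint any of key_a, key_b, key_c, key_d above 0.0075 m), for 0.02 s.
6. the key has been let go and has come out: all four keys are out (value of joint each of key_a, key_b, key_c, key_d below 0.001 m), for 0.2 s.
At the end, for the whole second after the job is handed in: all four keys stand fully out (less than 1 mm of travel), and jar, vial and dropper bottle stand upright within 20 mm of where they were (all of step 6 and distance of each of jar_blue, vial_clear, dropper_bottle from where it was at the start of the episode below 0.02 m and angle between each of jar_blue, vial_clear, dropper_bottle's own z axis and vertical below 0.2 rad); the robot touches nothing.
It fails at once if a tap pushes another key in by more than 6 mm while one is still down (too hard for a light tap, or the wrong key pressed) ((value of joint key_a above 0.004 m and value of joint key_b above 0.006 m) or (value of joint key_a above 0.004 m and value of joint key_c above 0.006 m) or (value of joint key_a above 0.004 m and value of joint key_d above 0.006 m) or (value of joint key_b above 0.004 m and value of joint key_a above 0.006 m) or (value of joint key_b above 0.004 m and value of joint key_c above 0.006 m) or (value of joint key_b above 0.004 m and value of joint key_d above 0.006 m) or (value of joint key_c above 0.004 m and value of joint key_a above 0.006 m) or (value of joint key_c above 0.004 m and value of joint key_b above 0.006 m) or (value of joint key_c above 0.004 m and value of joint key_d above 0.006 m) or (value of joint key_d above 0.004 m and value of joint key_a above 0.006 m) or (value of joint key_d above 0.004 m and value of joint key_b above 0.006 m) or (value of joint key_d above 0.004 m and value of joint key_c above 0.006 m)).
It fails at once if the small jar is moved by more than 20 mm or lifted (distance of jar_blue from where it was at the start of the episode above 0.02 m).
It fails at once if the glass vial is moved by more than 20 mm or lifted (distance of vial_clear from where it was at the start of the episode above 0.02 m).
It fails at once if the dropper bottle is moved by more than 20 mm or lifted (distance of dropper_bottle from where it was at the start of the episode above 0.02 m).
It also fails if it takes over 48 s, if anything falls off the work surface, if the arm or the gripper's body presses on something with over 40 N, if the wrist force passes 120 N, or if a joint passes its speed limit or range.

### The arm

A 6-joint arm with a two-finger parallel gripper is mounted at the origin on a cart in front of the work surface, level with it; the furniture and walls round the work are solid. World frame = base frame: x ahead of the robot, y to its left, z up, the work surface at z = 0. Lengths are in mm, angles in rad, forces in N, time in s.
With the tool pointing down it reaches from about 400 to 825 mm from the base axis. Payload 7 kg.
Tool frame: the origin (TCP) lies between the finger pads; the fingertips stand 22 mm ahead of it and the grasp point (between the pads) lies 3 mm ahead of it; z points along the fingers, y is the direction in which the jaws open and shut (so a half turn about z gives the same grasp; the last joint's range is limited). The gripper opens to 85 mm and grips with 20 to 120 N. Pads are 22 mm wide; open, the fingers measure 114 mm over their backs; the gripper's body (76 mm by 85 mm) begins 54 mm behind the grasp point. The pads swing forward as they close: fully open they stand 13 mm farther back than shut.
Start: joints at [1.478, 0.359, 0.012, 0, -1.224, -0.288], TCP at [250.879, 626.622, 218.902] pointing down, gripper open.
Joint ranges: [-3.07, 3.07], [-1.43, 2.12], [-1.02, 1.25], [-3.03, 1.67], [-3.05, -0], [-3.03, 3.03]. Speed limits (rad/s): [2.39, 2.39, 3.01, 3.14, 3.14, 3.14].

### API

Orientations are given as a unit quaternion [x, y, z, w].
In Python, from cell import * gives the robot as it stands. The module is installed in compiled form; this text tells all that it offers. Calls block until the motion is done:
- goto(position, orientation): joint-space move of the TCP to a pose.
- move_straight(position, v=150, orientation=None, guard=None): straight line of the TCP; orientation=None keeps the orientation; v is the mean speed in mm/s. With guard (N) it stops when the force on the tool has changed by that much, and returns True; else False.
- set_joints(angles): joint-space move.
- move_gripper(opening, f_grip=None): finger opening in mm; f_grip is the grip in N (None keeps the last); returns when the fingers have stopped.
- sleep(seconds).
- solve_ik(position, orientation): joint angles nearest the present ones, or None.
- sense(): the state.
- get_image(name): name is "scene" or "top" or "wrist"; returns a dict with "pixels" (384x512x3 uint8, blue, green, red), "camera_matrix" (3x3 intrinsics, pixels), "R" (3x3) and "t" (3): a world point X has camera coordinates R X + t. Camera axes: x right, y down, z forward; pixel columns grow to the right and rows downward; lengths in mm; the calibration is good to about 2 mm. A picture is of the moment at which its call begins. There is no depth.
A pose or a line that the arm cannot do raises Unreachable and nothing moves.
- finish_job(): hands the job in, once; it reports no verdict.
The state is a dict: "time_s": time; "qpos": joint angles; "joint_velocities": joint speeds; "joint_efforts": joint torques, N m; "position": TCP position; "tool_rot": TCP orientation; "ft_force": force on the tool from outside, world axes, zero at the start; "torque": the same for the moment, N m; "width": finger opening in mm.
Only numpy, scipy, OpenCV 4.12 (cv2) and the standard library are available. Lean on these libraries where they do the work, as an engineer would, in place of code of your own. Each camera call takes 0.05 s, during which the arm holds its last target.

## Working session

There is one attempt and no reset: what is moved stays moved. The work goes in short steps, each a Python script; the robot and the scene stay as the last script left them, time stands still between calls to the robot, and variables do not carry over. Pictures are saved under pics/ and viewed, and the job is handed in when it is done.

```bash
mkdir -p pics
python3 - <<'E'
from cell import *
import cv2,pickle
d={}
for n in("scene","top","wrist"):
    im=get_image(n); d[n]=im; cv2.imwrite(f"pics/{n}0.png",im["pixels"])
pickle.dump(d,open("im0.pkl","wb"))
s=sense();print(s)
for n in d: print(n,d[n]["camera_matrix"],d[n]["R"],d[n]["t"])
E
```

```text
{'time_s': 0.15, 'qpos': array([ 1.47810956e+00,  3.59240101e-01,  1.12776599e-02, -2.47960256e-04,
       -1.22406935e+00, -2.88140423e-01]), 'joint_velocities': array([ 4.53178487e-05, -1.88640994e-03,  2.30718954e-03,  4.98276604e-04,
       -1.90352598e-04, -1.91675490e-04]), 'joint_efforts': array([ 1.81268970e-04, -5.83875561e+01,  2.93648601e+01,  6.94047064e+00,
       -4.28308704e-03, -1.90858486e-06]), 'position': array([250.75335717, 626.30378414, 218.17225585]), 'tool_rot': array([ 9.81917858e-01, -1.89306432e-01, -5.57468514e-05,  6.26158870e-04]), 'ft_force': array([0.3804752 , 0.11479229, 0.05692027]), 'torque': array([-0.00709621, -0.03954082,  0.08150986]), 'width': 85.30464655014227}
scene [[484.34946132   0.         252.56312435]
 [  0.         484.34946132 196.2628652 ]
 [  0.           0.           1.        ]] [[ 0.48416266 -0.87494387  0.00772994]
 [-0.61361408 -0.34582345 -0.70984781]
 [ 0.62375018  0.3389386  -0.70431267]] [-311.35245614  415.34225142  645.22747435]
top [[442.04882999   0.         250.48995999]
 [  0.         442.04882999 187.42045212]
 [  0.           0.           1.        ]] [[-0.15727137 -0.98755418 -0.00156583]
 [-0.96493565  0.15400632 -0.21255878]
 [ 0.21015446 -0.03191849 -0.97714703]] [ 84.82543786 627.36275677 834.25707922]
wrist [[270.97212495   0.         256.74962679]
 [  0.         270.97212495 188.46092165]
 [  0.           0.           1.        ]] [[-0.37179436 -0.92831142  0.00262045]
 [-0.87785537  0.3525016   0.3242107 ]
 [-0.30189221  0.11823934 -0.94598127]] [673.20725838 -42.32310567 381.95055486]
```

View pics/top0.png

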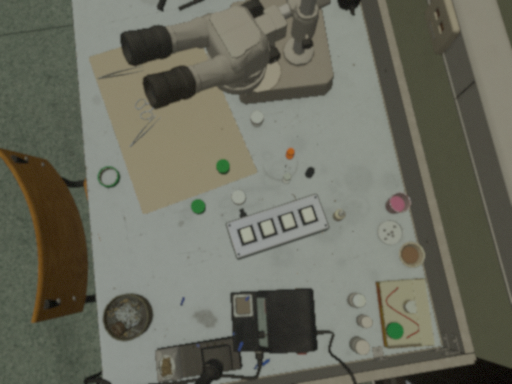

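View pics/scene0.png

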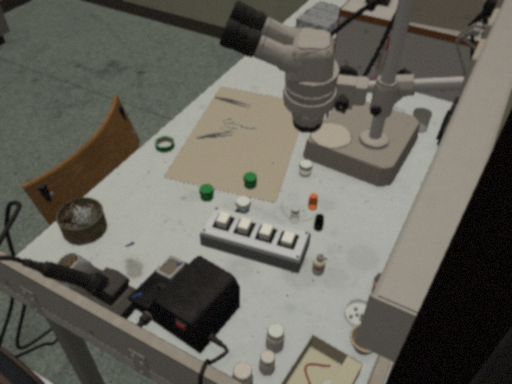

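Run:
```python
import cv2
a=cv2.imread("pics/top0.png")[140:270,190:360];cv2.imwrite("pics/topc.png",cv2.resize(a,None,fx=4.7,fy=4.5,interpolation=cv2.INTER_CUBIC))
a=cv2.imread("pics/scene0.png")[180:280,190:340];cv2.imwrite("pics/scenec.png",cv2.resize(a,None,fx=5,fy=5,interpolation=cv2.INTER_CUBIC))
```

```text
(no output)
```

View pics/topc.png

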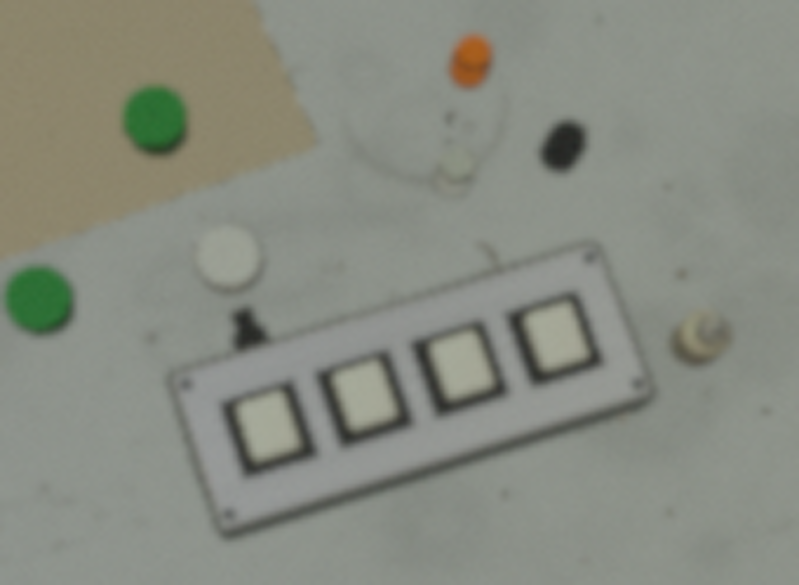

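View pics/scenec.png

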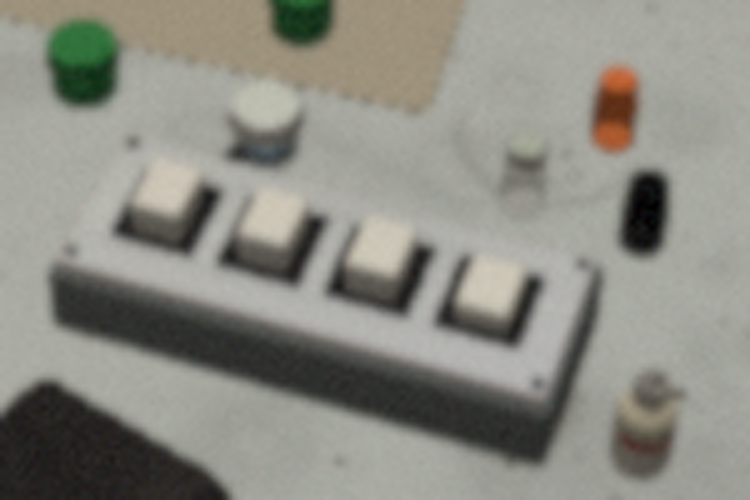

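```bash
cat > h.py <<'E'
import numpy as np, pickle
def ray(im,uv,z):
    K,R,t=im["camera_matrix"],im["R"],im["t"]
    d=R.T@np.linalg.solve(K,[uv[0],uv[1],1]); c=-R.T@t
    return c+d*(z-c[2])/d[2]
def proj(im,X):
    p=im["camera_matrix"]@(im["R"]@np.asarray(X)+im["t"]); return p[:2]/p[2]
E
python3 - <<'E'
from h import *
d=pickle.load(open("im0.pkl","rb"));T=d["top"];S=d["scene"]
f=lambda u,v:(190+u/4.7,140+v/4.5)
g=lambda u,v:(190+u/5,180+v/5)
cor=[ray(T,f(*p),44) for p in[(170,375),(222,533),(652,400),(597,243)]]
print("corners",np.round(cor,1)); c=np.mean(cor,0);print(c)
a=[np.arctan2(*(cor[i]-cor[j])[:2]) for i,j in((0,3),(1,2))]
# y axis direction = left - right
for i,j in((0,3),(1,2)):
    v=cor[i]-cor[j];print(np.linalg.norm(v),np.degrees(np.arctan2(-v[0],v[1])))
for p,z in[((269,427),61),((365,396),61),((461,366),61),((556,338),56)]: print("cap top",ray(T,f(*p),z).round(1))
for p,z in[((169,184),61),((275,213),61),((382,243),61),((492,282),61),((492,282),56)]: print("cap scene",ray(S,g(*p),z).round(1))
for n,p,z in[("jar",(229,257),28),("vial",(457,163),37),("drop",(705,332),45)]: print(n,ray(T,f(*p),z).round(1))
E
```

```text
corners [[ 571.1   45.6   44. ]
 [ 496.9   33.9   44. ]
 [ 526.7 -160.6   44. ]
 [ 602.2 -150.7   44. ]]
[549.22113059 -57.96934173  44.        ]
198.68366348449032 8.991072362854078
196.71774327990633 8.695582025362915
cap top [539.    6.6  61. ]
cap top [546.2 -36.2  61. ]
cap top [553.  -79.2  61. ]
cap top [ 559.8 -122.7   56. ]
cap scene [537.9   6.1  61. ]
cap scene [544.9 -37.2  61. ]
cap scene [551.5 -80.2  61. ]
cap scene [ 554.5 -125.1   61. ]
cap scene [ 558.5 -123.5   56. ]
jar [624.5  11.7  28. ]
vial [651.2 -96.8  37. ]
drop [ 553.6 -189.5   45. ]
```

Run:
```python
from h import *
from cell import *
d=pickle.load(open("im0.pkl","rb"));T=d["top"];S=d["scene"]
# eyepieces: lines of sight from both cameras -> triangulate
import cv2
def tri(a,b):
    P=[i["camera_matrix"]@np.c_[i["R"],i["t"]] for i in(T,S)]
    X=cv2.triangulatePoints(P[0],P[1],np.float32(a),np.float32(b)).ravel();return (X[:3]/X[3]).round(0)
print(tri((125,50),(233,44)),tri((123,45),(262,14)),tri((155,92),(233,44)),tri((155,92),(262,14)))
q=[np.cos(np.radians(4.5)),np.sin(np.radians(4.5)),0,0]
for p in([539,6.6,102],[560,-122.7,102]): print(solve_ik(p,q))
a=np.radians(4.5-45);print(solve_ik([539,6.6,102],[np.cos(a),np.sin(a),0,0]))
```

```text
[880. 178. 225.] [866. 133. 305.] [765. 117. 290.] [751.  77. 363.]
[ 0.37603294  0.24498791 -0.44399934  0.         -0.88180907  1.35184302]
[ 0.12544327  0.29644383 -0.3696268   0.         -0.9047257   1.60243269]
[ 0.37603294  0.24498791 -0.44399934  0.         -0.88180907 -0.2189533 ]
```

```bash
cat >> h.py <<'E'
_a=np.radians(4.5-45); Q=[np.cos(_a),np.sin(_a),0,0]
C=np.array([549.5,-58.2]); TH=np.radians(9); YD=np.array([-np.sin(TH),np.cos(TH)])
KEY=[C+YD*s for s in(66,22,-22,-66)]
E
python3 - <<'E'
from h import *
from cell import *
import cv2
move_gripper(0)
goto([*KEY[0],160],Q)
move_straight([*KEY[0],100],v=120)
sleep(0.3)
for _ in range(5): 
    s=sense();print(s["time_s"],s["position"].round(2),s["ft_force"].round(2),s["width"]);sleep(0.05)
print(KEY)
for n in("top","scene","wrist"):
    im=get_image(n); cv2.imwrite(f"pics/{n}1.png",im["pixels"])
    print(proj(im,[*KEY[0],61]),proj(im,[*s["position"][:2],78]))
a=cv2.imread("pics/scene1.png")[100:300,150:350];a=cv2.resize(a,(600,600),interpolation=cv2.INTER_CUBIC);cv2.imwrite("pics/s1c.png",a)
E
```

```text
4.3 [539.53   7.09 100.65] [ 0.26 -0.06  0.41] -0.07598353969980035
4.35 [539.42   7.06 100.49] [ 0.38 -0.27 -0.14] 0.18810573276477352
4.4 [539.34   7.03 100.38] [0.19 0.32 0.67] -0.03993019072427472
4.45 [539.28   6.98 100.3 ] [0.05 0.05 0.62] 0.1254386566063697
4.5 [539.24   7.   100.18] [-0.48 -0.14  0.25] 0.13288501277022693
[array([539.17532531,   6.98743048]), array([546.05844177, -36.47085651]), array([552.94155823, -79.92914349]), array([ 559.82467469, -123.38743048])]
[247.02055378 234.82688451] [246.93018155 233.86368345]
[223.76499977 216.22458983] [223.47631177 210.1655666 ]
[256.50936376 210.20731311] [256.40819027 219.64166276]
```

View pics/s1c.png

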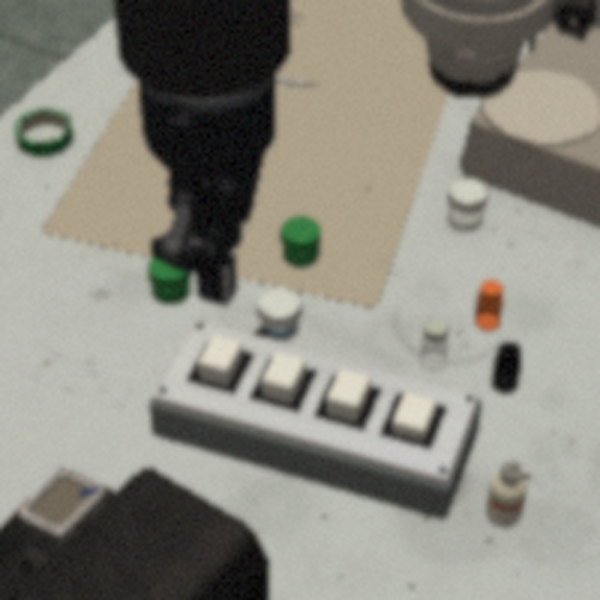

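View pics/wrist1.png

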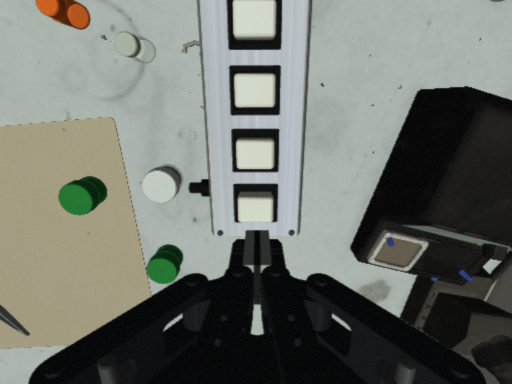

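Run:
```python
import cv2
a=cv2.imread("pics/scene1.png")[160:235,180:280];a=cv2.resize(a,(800,600),interpolation=cv2.INTER_CUBIC);cv2.imwrite("pics/s1d.png",a)
a=cv2.imread("pics/wrist1.png")[170:290,177:337];a=cv2.convertScaleAbs(cv2.resize(a,(800,600),interpolation=cv2.INTER_CUBIC),alpha=1.0,beta=40);cv2.imwrite("pics/w1d.png",a)
```

```text
(no output)
```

View pics/s1d.png

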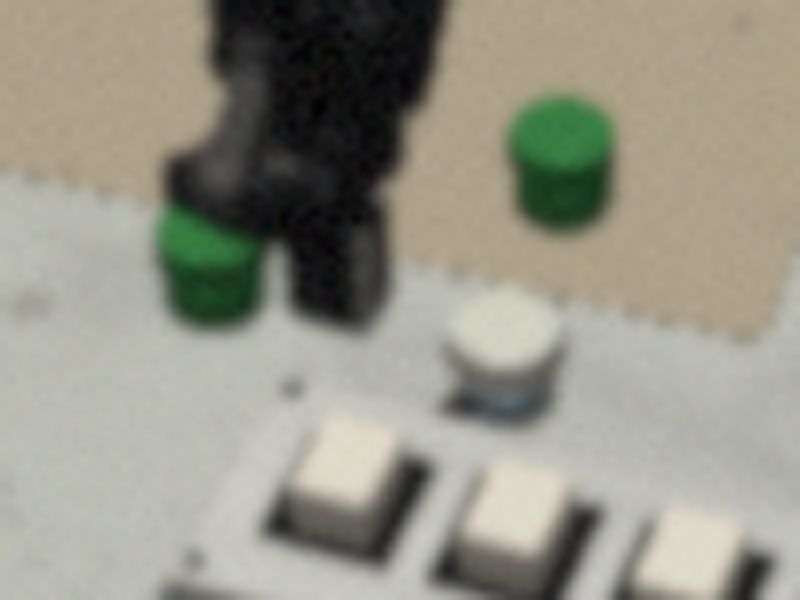

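View pics/w1d.png

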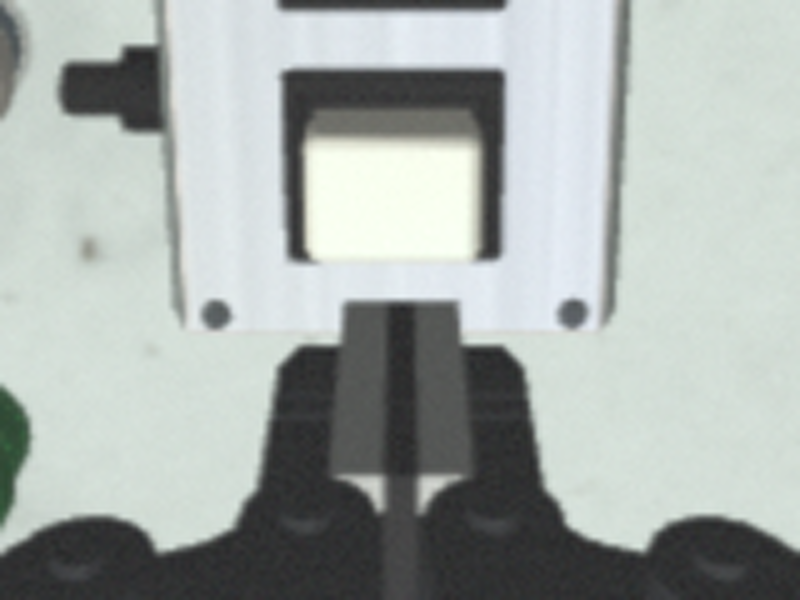

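View pics/top1.png

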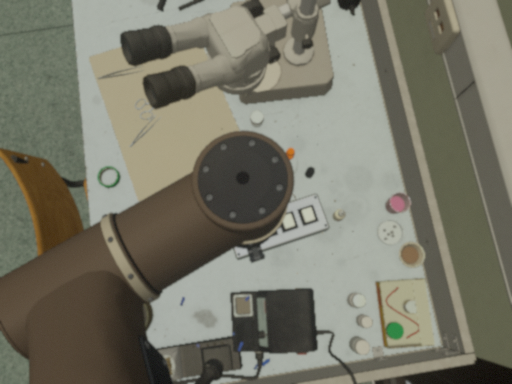

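Run:
```python
from h import *
from cell import *
import cv2
W=get_image("wrist");S=get_image("scene")
cv2.imwrite("pics/s2.png",S["pixels"])
P=[i["camera_matrix"]@np.c_[i["R"],i["t"]] for i in(W,S)]
for a,b in(((246,230.3),(216.5,197.5)),((246,230.3),(223,200.5)),((269,230.3),(228,199)),((269,230.3),(223,200.5)),((257.5,230.3),(225,200))):
    X=cv2.triangulatePoints(P[0],P[1],np.float32(a),np.float32(b)).ravel();print((X[:3]/X[3]).round(1))
print(sense()["position"], -W["R"].T@W["t"])
for z in (78,85,90,95,100,110,120):
  print(z,proj(W,[*KEY[0],z]).round(1),proj(S,[*KEY[0],z]).round(1),ray(W,(257.5,230.3),z).round(1), ray(S,(223,200.5),z).round(1))
```

```text
[545.5  21.8  96.1]
[546.   10.6  95.8]
[534.4  -7.4 119.7]
[532.9   1.6 111.4]
[539.5   2.1 107.3]
[539.17181055   6.97366307  99.97823781] [552.29198741 -76.26047383 255.20984579]
78 [256.5 219.7] [223.5 210.2] [537.1  15.3  78. ] [561.1  21.4  78. ]
85 [256.5 224. ] [223.3 207.7] [537.7  11.7  85. ] [555.3  17.6  85. ]
90 [256.5 227.3] [223.2 205.8] [538.1   9.1  90. ] [551.1  14.8  90. ]
95 [256.5 230.8] [223.2 204. ] [538.6   6.5  95. ] [547.   12.1  95. ]
100 [256.5 234.5] [223.1 202.1] [539.    3.9 100. ] [542.9   9.4 100. ]
110 [256.5 242.4] [222.9 198.4] [539.9  -1.2 110. ] [534.6   3.9 110. ]
120 [256.5 251.4] [222.7 194.6] [540.7  -6.4 120. ] [526.3  -1.6 120. ]
```

Run:
```python
from h import *
from cell import *
import cv2
f0=sense()["ft_force"]
r=move_straight([*KEY[0],86],v=20,guard=1.5)
s=sense();print(r,s["time_s"],s["position"].round(2),s["ft_force"].round(2)-f0.round(2))
W=get_image("wrist");S=get_image("scene")
cv2.imwrite("pics/s3.png",cv2.resize(S["pixels"][160:235,180:280],(800,600),interpolation=cv2.INTER_CUBIC))
cv2.imwrite("pics/w3.png",cv2.resize(W["pixels"][170:290,177:337],(800,600),interpolation=cv2.INTER_CUBIC))
s=sense();print(s["time_s"],s["position"].round(2),s["ft_force"].round(2))
```

```text
False 5.65 [539.27   7.02  86.07] [ 0.89  0.52 -0.68]
5.75 [539.27   6.99  86.14] [ 0.3   0.26 -0.34]
```

View pics/s3.png

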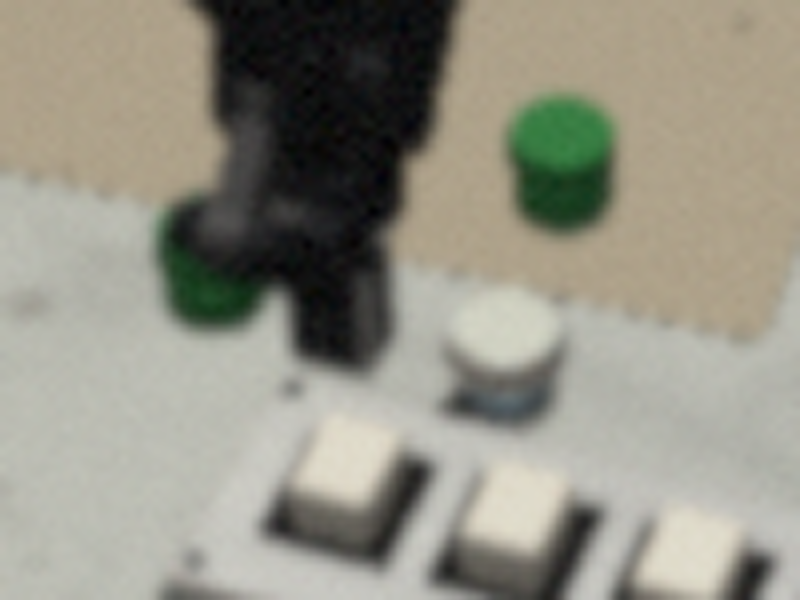

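View pics/w3.png

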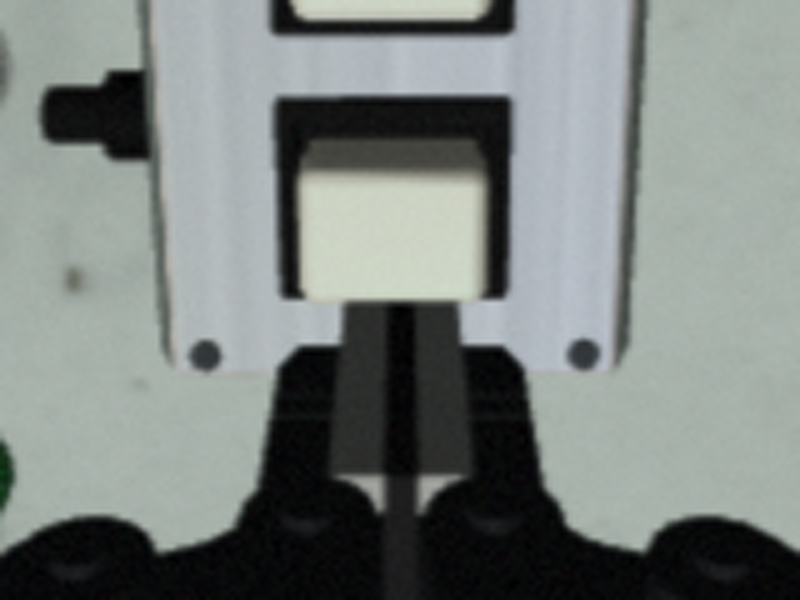

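Run:
```python
from h import *
from cell import *
import cv2
r=move_straight([*KEY[0],66],v=20,guard=1.8)
s=sense();print(r,s["time_s"],s["position"].round(2),s["ft_force"].round(2))
W=get_image("wrist");S=get_image("scene")
cv2.imwrite("pics/s4.png",cv2.resize(S["pixels"][160:235,180:280],(800,600),interpolation=cv2.INTER_CUBIC))
cv2.imwrite("pics/w4.png",cv2.resize(W["pixels"][170:290,177:337],(800,600),interpolation=cv2.INTER_CUBIC))
s=sense();print(s["time_s"],s["position"].round(2),s["ft_force"].round(2))
```

```text
False 6.9 [539.29   7.01  66.13] [ 0.12 -0.06 -0.41]
7.0 [539.26   7.01  66.15] [-0.12 -0.07 -0.66]
```

View pics/s4.png

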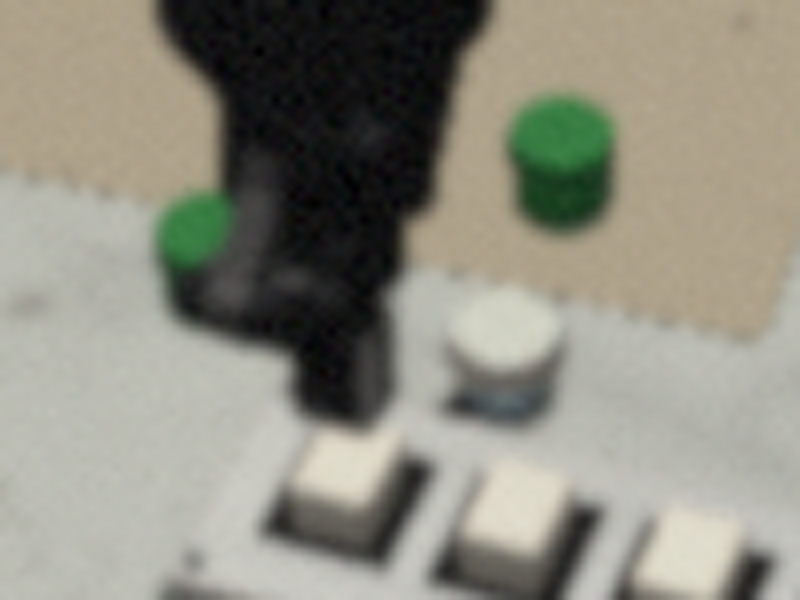

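View pics/w4.png

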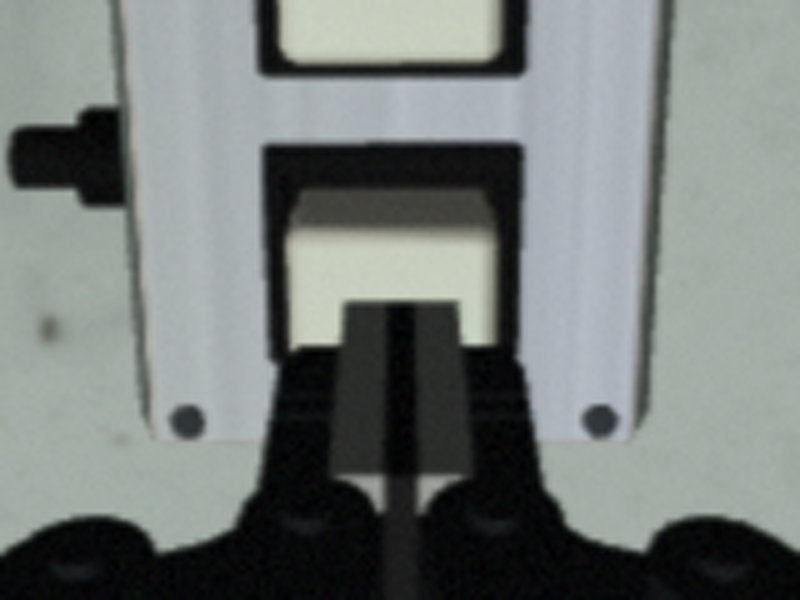

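Run:
```python
from h import *
from cell import *
import cv2
r=move_straight([*KEY[0],55],v=20,guard=1.8)
s=sense();print(r,s["time_s"],s["position"].round(2),s["ft_force"].round(2))
if not r:
    r=move_straight([*KEY[0],40],v=8,guard=1.8)
s=sense();print(r,s["time_s"],s["position"].round(2),s["ft_force"].round(2))
W=get_image("wrist");S=get_image("scene")
cv2.imwrite("pics/s5.png",cv2.resize(S["pixels"][160:235,180:280],(800,600),interpolation=cv2.INTER_CUBIC))
cv2.imwrite("pics/w5.png",cv2.resize(W["pixels"][170:290,177:337],(800,600),interpolation=cv2.INTER_CUBIC))
s=sense();print(s["time_s"],s["position"].round(2),s["ft_force"].round(2))
```

```text
False 7.7 [539.19   6.99  54.95] [-0.31  0.44  0.47]
True 8.725 [539.15   6.97  47.39] [1.24 0.57 2.4 ]
8.825 [539.13   6.98  47.44] [ 1.14 -0.4   1.96]
```

View pics/s5.png

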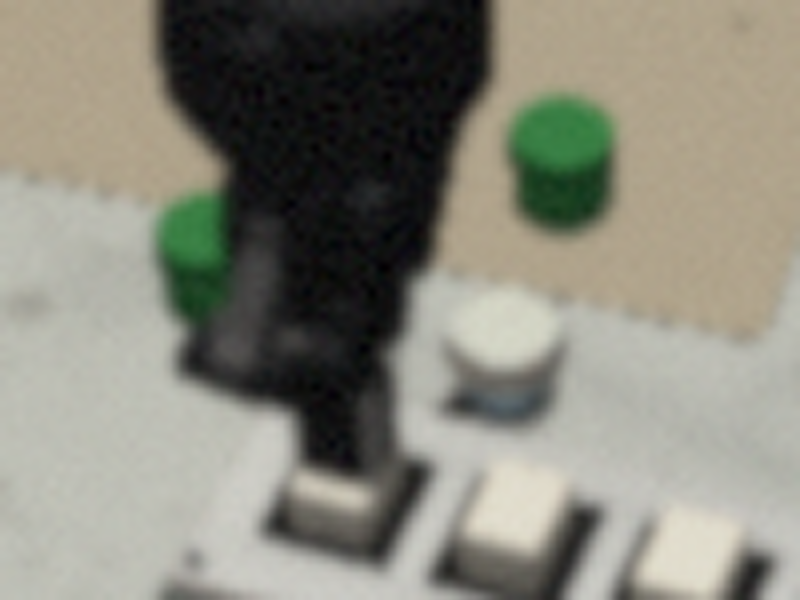

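View pics/w5.png

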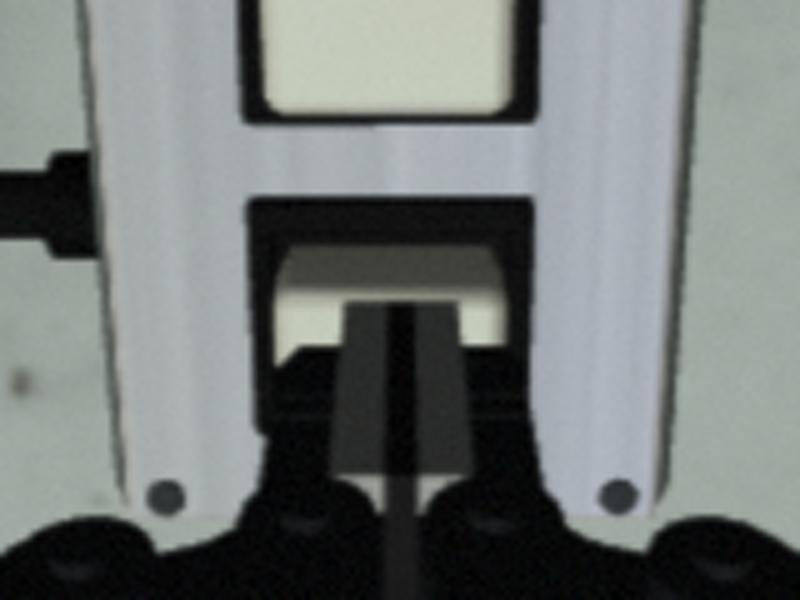

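```bash
cat >> h.py <<'E'
from cell import *
def meanF(n=8):
    L=[]
    for _ in range(n): L.append(sense()["ft_force"]); sleep(0.02)
    return np.mean(L,0)
def tap(k):
    p=sense()["position"]; move_straight([p[0],p[1],60],v=60)
    move_straight([*KEY[k],60],v=80)
    move_straight([*KEY[k],51],v=25); 
    f0=meanF()
    r=move_straight([*KEY[k],39],v=8,guard=1.9)
    s=sense(); f=meanF()-f0
    print(k+1,r,round(s["time_s"],2),s["position"].round(2),f.round(2)); return r,s,f
E
python3 - <<'E'
from h import *
p=sense()["position"]
r,s,f=tap(1)
import cv2
S=get_image("scene")
cv2.imwrite("pics/s6.png",cv2.resize(S["pixels"][170:260,190:310],(800,600),interpolation=cv2.INTER_CUBIC))
E
```

```text
2 True 11.21 [546.07 -36.49  47.35] [1.03 0.6  2.45]
```

View pics/s6.png

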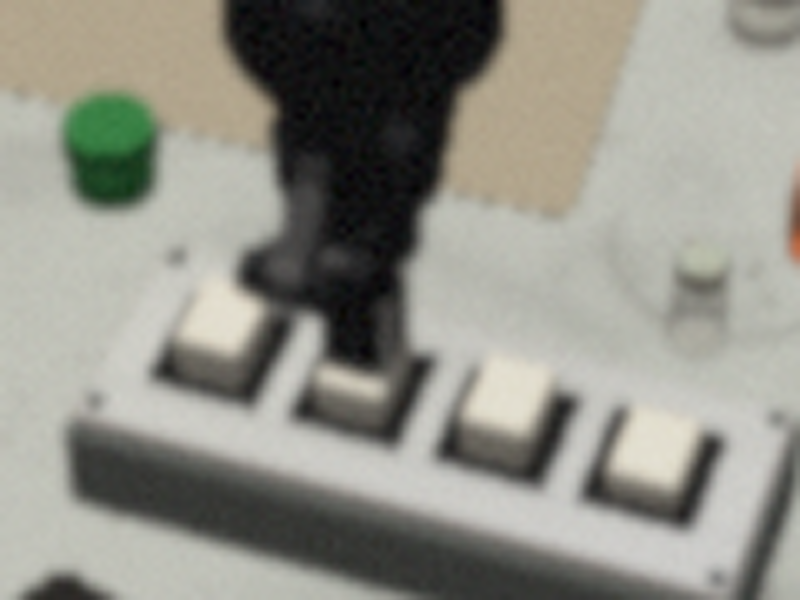

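Key 2 is touched at (355,375) in the crop. Key 1 is standing out again, and key 4's visible side is shorter than the others. Taps 3 and 4 come next.

Run:
```python
from h import *
r,s,f=tap(2)
if f[2]>1.2: 
    r,s,f=tap(3)
    for _ in range(1): print(sense()["position"].round(2),meanF().round(2))
import cv2
S=get_image("scene")
cv2.imwrite("pics/s7.png",cv2.resize(S["pixels"][170:260,190:310],(800,600),interpolation=cv2.INTER_CUBIC))
```

```text
3 True 13.78 [552.97 -79.95  47.36] [0.48 0.05 2.58]
4 True 16.57 [ 559.81 -123.39   43.26] [0.13 0.15 3.25]
[ 559.77 -123.39   43.23] [ 0.75 -0.12  3.51]
```

View pics/s7.png

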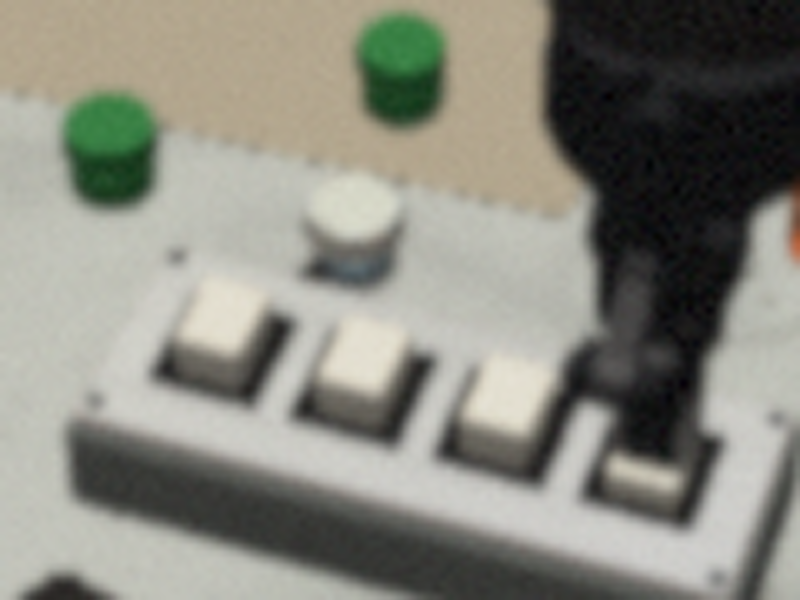

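Run:
```python
from h import *
r=move_straight([*KEY[3],36.5],v=8,guard=14)
s=sense();print(r,s["time_s"],s["position"].round(2),s["ft_force"].round(2))
sleep(0.4); s=sense();print(s["position"].round(2),meanF().round(2))
import cv2
S=get_image("scene")
cv2.imwrite("pics/s8.png",cv2.resize(S["pixels"][170:260,190:310],(800,600),interpolation=cv2.INTER_CUBIC))
```

```text
True 17.4417 [ 559.89 -123.41   39.79] [-2.49  1.26  6.96]
[ 559.86 -123.43   39.76] [-1.63  0.96  6.76]
```

View pics/s8.png

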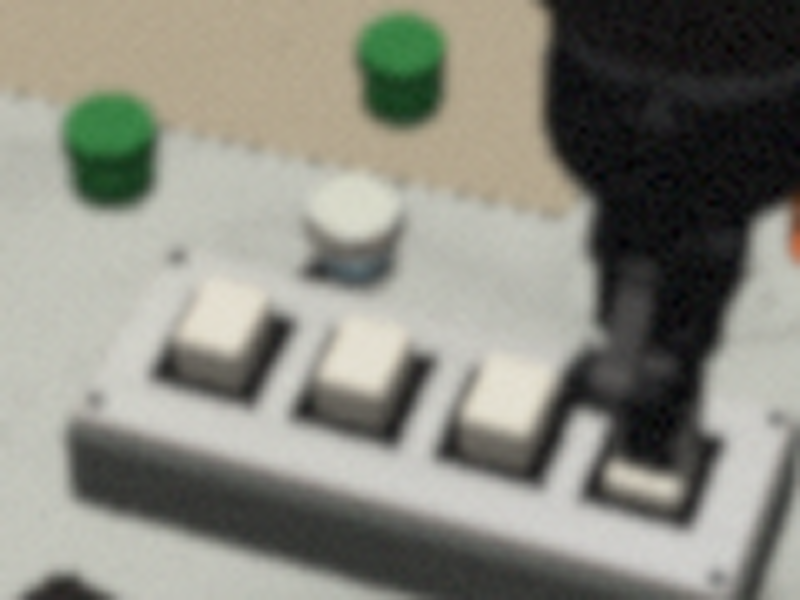

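Run:
```python
from h import *
r=move_straight([*KEY[3],38],v=5,guard=20)
s=sense();print(r,s["time_s"],s["position"].round(2),s["ft_force"].round(2))
sleep(0.5); s=sense();print(s["position"].round(2),meanF().round(2))
move_straight([*KEY[3],62],v=25)
move_straight([*KEY[3],150],v=120)
print(sense()["time_s"],meanF().round(2))
import cv2
S=get_image("scene")
cv2.imwrite("pics/s9.png",cv2.resize(S["pixels"][170:260,190:310],(800,600),interpolation=cv2.INTER_CUBIC))
W=get_image("wrist");cv2.imwrite("pics/w9.png",W["pixels"])
```

```text
False 18.5833 [ 559.98 -123.47   39.6 ] [-4.71  3.17 19.42]
[ 560.02 -123.47   39.61] [-4.11  1.96 18.86]
21.2083 [ 0.27 -0.09 -0.12]
```

View pics/s9.png

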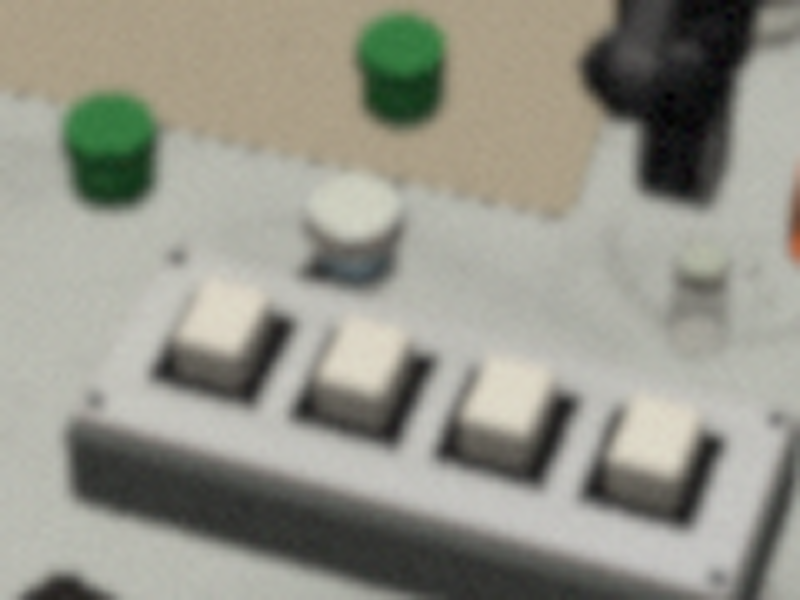

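View pics/w9.png

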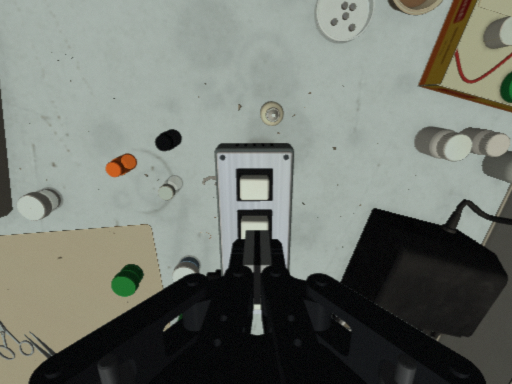

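All four caps now show the same side height. Key 4's top has risen to about (655,425) in the scene crop. The jar (355,225), the vial (700,295) and the dropper bottle (wrist view 272,113) are upright where they were.

Run:
```python
from cell import *
finish_job(); print(sense()["time_s"])
```

```text
the job is handed in; nothing more can be done
the job is handed in; nothing more can be done
```

I tapped all four keys from left to right with the closed fingertips. Key 4 (rightmost) proved to be the latched one, so I pressed it home, let it go and handed the job in at about 21 s of the 48 s allowed. No verdict is reported.

- **Taps:** keys 1 to 3 made contact at TCP z of about 47.4 mm, with roughly 2 to 2.6 N. Key 4 made contact about 4 mm lower, at 43.3 mm with 3.3 N, and its cap already looked lower in the first pictures.
- **Press:** the first push on key 4 stopped early at about 7 N, when the force guard tripped, so I pushed further to its stop. I held it there at about 19 N for over half a second, then retracted.
- **Last checks:** in the final scene picture all four caps stand equally high. The jar, vial and dropper bottle look upright and unmoved, judged by eye only. The arm was clear, with almost no force on the tool.
- **Disagreement:** the fingertips did not stand 22 mm ahead of the TCP as specified. In the pictures and at contact they sat about 12 mm behind it. I therefore found contact height by slow guarded descents instead of trusting that figure.

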